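Lay the coffee tray for one guest

ROBOT

A 7-joint arm with a two-finger parallel gripper is mounted at the origin on a cart in front of the work surface, level with it; the furniture and walls round the work are solid. World frame = base frame: x ahead of the robot, y to its left, z up, the work surface at z = 0. Lengths are in m, angles in degrees, forces in N, time in s.
With the tool pointing down it reaches from about 0.425 to 0.875 m from the base axis. Payload 4.7 kg.
Tool frame: the origin (TCP) lies between the finger pads; the fingertips stand 8 mm ahead of it and the grasp point (between the pads) lies 11 mm behind it (env.tip_extent is the distance from the TCP to the fingertips, in m); z points along the fingers, y is the line along which they close (so a half turn about z gives the same grasp; the last joint's range is limited). The gripper opens to 87 mm and grips with 3 to 60 N. Pads are 19 mm wide; open, the fingers measure 117 mm over their backs; the gripper's body (75 mm by 190 mm) begins 51 mm behind the grasp point.
Start: joints at [67.5, 18.392, -4.016, 83.108, 1.295, 78.541, -3.26], TCP at [0.257, -0.597, 0.231] pointing down, gripper open.
Joint ranges: [-163.93, 163.93], [-17.29, 119.83], [-79.2, 71.16], [3.27, 140.29], [-89.18, 269.18], [5.43, 117.66], [-154.24, 154.24]. Speed limits (degrees/s): [147.25, 147.25, 180, 180, 180, 180, 180].

INTERFACE

Orientations are given as [roll, pitch, yaw] about the fixed x, y, z axes, in that order (R = Rz(yaw) Ry(pitch) Rx(roll)).
In Python, from cell import sensors, vision, workorder, env gives the robot as it stands.
- The arm moves only by the tool drive_tool, never from a script. Its argument "moves" is a list of rows, each an object of numbers: "x", "y", "z": the shift along the tool's x, y, z in mm; "rx", "ry", "rz": the turn, a rotation vector about the tool's x, y, z in rad; "fingers": the closure, from -1 (fully open) to 1 (shut). In form: [{"x": .., "y": .., "z": .., "rx": .., "ry": .., "rz": .., "fingers": ..}, ...]. A call has 1 to 20 rows; each row is the pose to reach, as a shift and turn from the pose commanded when the call began, along the tool's axes at that moment; what a row does not reach only later rows make up. A row lasts 1/8 s, in which the tool goes at most 62.5 mm and 10.7 degrees, less where a joint would pass 70% of its speed; a pose out of reach is approached as far as the arm can. A call with a gripper value outside its range is refused whole. The fingers move at their own pace and stop on an object; "force" is the grip in N (left out, the last holds). Time passes only in rows, so rows that repeat a pose let the fingers close. It gives the time, the measured TCP pose, the force, the opening and the grip force at its end, in the units of the state.
- sensors.get_obs(): the state, without advancing time (a new reading comes with each control period).
- vision.read_camera(name): name is "side" or "top" or "wrist"; returns a dict with "image" (480x640x3 uint8, red, green, blue), "fx", "fy", "cx", "cy" (pixels), "R" (3x3) and "t" (3): a world point X has camera coordinates R X + t. Camera axes: x right, y down, z forward; pixel columns grow to the right and rows downward; lengths in m; the calibration is good to about 2 mm. The wrist camera is an equidistant fisheye: a pixel r from the principal point sees the ray r / f radians off the axis. A picture is of the moment at which its call begins. There is no depth.
- workorder.sign_off(): hands the job in; it is judged then, once.
The state is a dict: "time_s": time; "qpos": joint angles; "joint_velocities": joint speeds; "effort": joint torques, N m; "tool_pos": TCP position; "tool_rot": TCP orientation; "force": force on the tool from outside, world axes, zero at the start; "wrist_torque": the same for the moment, N m; "grip_width": finger opening in m; "grasp_force": force on a finger pad.
Only numpy, scipy, OpenCV 4.12 (cv2) and the standard library are available. Lean on these libraries where they do the work, as an engineer would, in place of code of your own. Each camera call takes 0.05 s, during which the arm holds its last target. There are 200 camera calls.

TASK

Lay the coffee tray for one guest: seat the espresso cup in the saucer's well, stand the empty water glass centrally on the square slate coaster, set the sugar bowl midway between saucer and coaster and in line with them, and stand the cream jug straight behind the sugar bowl, on the tray's centre line, with about 4 cm of clear space between the two bodies. Behind means towards the tray's far long side and away from you; turn the handles of the cup and the jug to point right, along the tray's long side. Leave saucer and coaster lying where they are, and let everything stand upright and untouched at the end.

Things in the scene. Friction and masses are not known exactly. Their poses are not given: they have to be found in the camera images.
- tray: Fixed wooden butler's tray, 370 mm long (y) by 260 mm (x), brass handle at each end (406 mm over them). Floor 8 mm thick (things on it stand at z = 0.008); rim 10 mm thick, 22 mm high. Origin: centre of underside. x points to the far long side (behind), y to the left; turned at most 0.15 rad. Saucer and coaster lie at its x = -0.045, one at y about +0.105, one at -0.105, either way round.
- saucer: White porcelain saucer, round, 110 mm across, 13 mm high, lying loose on the tray. Origin at the centre of its underside; its axes start parallel to the tray's. In its middle a flat round well, about 50 mm across with sides sloping up at about 40 degrees, floor 5 mm above the origin; the cup's foot stands there.
- coaster: Dark slate coaster, 96 x 96 mm and 8 mm thick, lying loose on the tray; origin at the centre of its underside, sides parallel to the tray's.
- cup: Off-white espresso cup, 55 mm high, one handle, 0.11 kg, hollow. Origin on its underside but NOT on the bowl's axis, which is at y = +0.013 in its frame; the handle runs to y = -0.044. Bowl 62 mm across at the rim, tapering to a foot 43 mm across. Grip it across its own x near the rim (z = 0.04). With its yaw equal to the tray's the handle points right.
- cup_handle (a point): Outermost point of the cup's handle, at (0, -0.044, 0.035) in the cup's frame; 57 mm from the bowl's axis.
- tumbler: Clear cut-glass tumbler, 69 mm across, 88 mm high, round, straight-sided, 0.24 kg. Origin at the centre of its underside.
- sugar_bowl: White porcelain sugar bowl, round, 68 mm across at z = 0.025 to 0.045, foot 50 mm across, its lid (fixed) with a small knob up to 78 mm; 0.26 kg. Origin at the centre of its underside.
- creamer: Orange cream jug, 85 mm high, with one handle, 0.16 kg. Origin on its underside, not on the axis of its round body, which is at y = +0.016. Body about 66 mm across its own x; the spout is at its +y, the handle runs to y = -0.051. Grip it across its own x, at z = 0.05. With its yaw equal to the tray's the handle points right.
- creamer_bowl (a point): Centre of the underside of the cream jug's round body, at (0, 0.016, 0) in the jug's frame.
- creamer_handle (a point): Outermost point of the jug's handle, at (0, -0.051, 0.055) in the jug's frame.
There are look-alikes about, which are no part of the job. What is shaped like the tumbler but green or yellow is not meant.

How it is judged (in metres and radians):
At the end, for the whole second after the job is handed in: Cup upright in the well, axis within 8 mm of saucer centre; tumbler within 15 mm of coaster centre; sugar bowl within 18 mm of their line, at most 120 mm from either centre; jug body 88-126 mm behind it, within 18 mm of tray centre line; handles right within 35 deg; all on tray, upright, at rest (x of saucer in the frame of cup between -0.008 and 0.008 m and y of saucer in the frame of cup between 0.005 and 0.021 m and z of cup in the frame of saucer between 0.002 and 0.009 m and y of cup_handle in the frame of saucer below -0.036 m and horizontal distance between tumbler and coaster below 0.015 m and z of tumbler in the frame of coaster between 0.005 and 0.011 m and x of sugar_bowl in the frame of saucer between -0.018 and 0.018 m and x of sugar_bowl in the frame of coaster between -0.018 and 0.018 m and horizontal distance between sugar_bowl and saucer below 0.12 m and horizontal distance between sugar_bowl and coaster below 0.12 m and z of sugar_bowl in the frame of tray between 0.005 and 0.012 m and y of creamer_bowl in the frame of tray between -0.018 and 0.018 m and x of creamer_bowl in the frame of tray between 0.02 and 0.12 m and horizontal distance between creamer_bowl and sugar_bowl between 0.088 and 0.126 m and z of creamer_bowl in the frame of tray between 0.005 and 0.012 m and y of creamer_handle in the frame of tray below -0.04 m and angle between each of cup, tumbler, sugar_bowl, creamer's own z axis and vertical below 0.08 rad and linear speed of each of cup, tumbler, sugar_bowl, creamer below 0.02 m/s); the robot touches nothing.
It fails at once if the saucer or the coaster is shoved more than 20 mm from where it lay (distance of any of saucer, coaster from where it was at the start of the episode above 0.02 m).
It also fails if it takes over 93 s, if anything falls off the work surface, if the arm or the gripper's body presses on something with over 40 N, if the wrist force passes 120 N, or if a joint passes its speed limit or range.

## Working session

There is one attempt and no reset: what is moved stays moved. The work goes in short steps, Python scripts to look and compute and a tool call to move; the robot and the scene stay as the last step left them, time stands still between calls to the robot, and variables do not carry over. Pictures are saved under pics/ and viewed, at most 14 in all, crops included, and the job is handed in when it is done.

Besides the shell and the picture viewer there is one more tool, called after "Call:" in YAML: its name, and indented under it one key for each argument. drive_tool: Moves the arm, as the interface text tells. Its arguments: {"type":"object","properties":{"moves":{"type":"array"},"force":{"type":"number"}},"required":["moves"]}

```bash
ls; mkdir -p pics; python3 - <<'E'
from cell import sensors, vision, workorder, env
import cv2,numpy as np
print(sensors.get_obs()); print(env.tip_extent)
for n in ["side","top","wrist"]:
    c=vision.read_camera(n); np.savez("pics/"+n+"0.npz",**c)
    cv2.imwrite(f"pics/{n}0.png",c["image"][:,:,::-1]); print(n,c["fx"],c["fy"],c["cx"],c["cy"],c["R"],c["t"])
E
```

```text
pics
{'time_s': 0.0, 'qpos': array([67.49877725, 18.43851768, -4.01420193, 83.17352857,  1.2944243 ,
       78.54085382, -3.25940097]), 'joint_velocities': array([-0.03413228,  0.09937104,  0.09735821, -0.03971387,  0.03781988,
       -0.01372572,  0.04809563]), 'effort': array([-3.08963001e-05, -4.91299975e+01, -4.03929558e-01, -3.12531567e+01,
       -6.38940535e-02,  4.36324789e-02,  1.99101046e-04]), 'tool_pos': array([ 0.25693429, -0.59648828,  0.22947949]), 'tool_rot': array([-1.79892303e+02,  5.55912600e-03,  2.33101696e+01]), 'force': array([-0.10572328,  0.16319179,  0.41385574]), 'wrist_torque': array([-0.03474943,  0.03785878, -0.00649602]), 'grasp_force': 0.0, 'grip_width': 0.08754493650915139}
0.008
side 617.8649305182862 617.8649305182862 313.0992868968546 242.79898052085719 [[ 0.38390668 -0.92330451 -0.011155  ]
 [-0.57482408 -0.22952054 -0.78542829]
 [ 0.72262919  0.30794333 -0.61885213]] [-0.17882292  0.2944868   1.58245435]
top 493.5908694868388 493.5908694868388 321.6466775619271 235.9183344992214 [[ 0.02805617 -0.99949105  0.0151821 ]
 [-0.99086052 -0.0298122  -0.13155476]
 [ 0.13194042 -0.01135242 -0.99119264]] [-0.03542532  0.42586641  1.48692668]
wrist 371.64829954431775 371.64829954431775 325.5764176776426 246.28130222988113 [[ 0.39607049 -0.91821935 -0.00117849]
 [-0.88032044 -0.38008724  0.28384788]
 [-0.26108255 -0.11138632 -0.9588686 ]] [-0.65060442 -0.03568877  0.3898588 ]
```

View pics/top0.png

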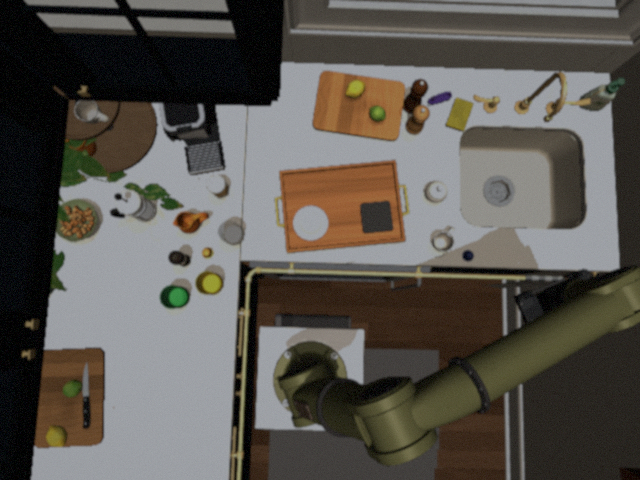

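View pics/side0.png

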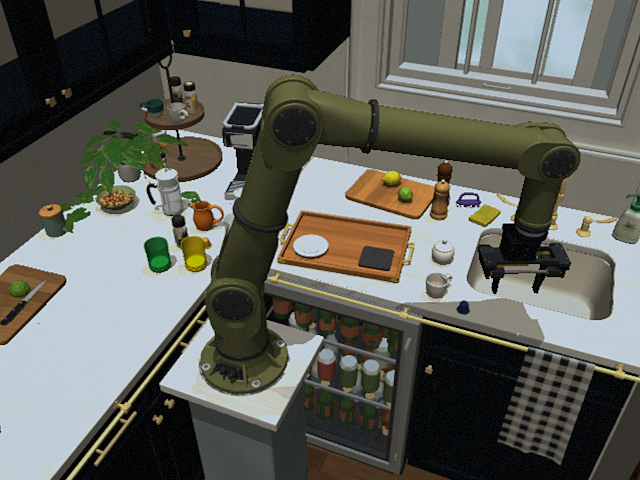

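The top view shows the tray at about (342,205), saucer (310,223) and coaster (377,217). Things that could be confused:
- **Cup:** (442,239) on the counter, or the mug on the tiered stand (88,110).
- **Sugar bowl:** (436,190), or the white item at (217,184).
- **Tumbler:** the clear one at (232,231), the green one (175,297) or the yellow one (209,284).
- **Creamer:** the orange jug (190,220), or the silver pot (135,205).

By the description I choose (442,239), (436,190), (232,231) and (190,220). I'll check them in close crops.

```bash
cat > h.py <<'E'
import numpy as np,cv2
def ray(c,u,v):
    d=np.array([(u-c["cx"])/c["fx"],(v-c["cy"])/c["fy"],1.]); R=c["R"]
    return -R.T@c["t"], R.T@d
def onz(c,u,v,z):
    o,d=ray(c,u,v); return o+d*(z-o[2])/d[2]
def proj(c,X):
    p=c["R"]@np.asarray(X)+c["t"]; return np.array([c["fx"]*p[0]/p[2]+c["cx"],c["fy"]*p[1]/p[2]+c["cy"]])
E
python3 - <<'E'
from h import *
c=np.load("pics/top0.npz"); s=np.load("pics/side0.npz")
a=c["image"][165:265,150:270]; b=c["image"][165:265,390:490]
A=cv2.resize(a,None,fx=3.6,fy=3.6,interpolation=2);B=cv2.resize(b,None,fx=3.6,fy=3.6,interpolation=2)
cv2.imwrite("pics/crop1.png",np.hstack([A,B])[:,:,::-1])
im=s["image"]
a=cv2.resize(im[190:280,130:250],None,fx=3.6,fy=3.6,interpolation=2);b=cv2.resize(im[235:325,390:490],None,fx=3.6,fy=3.6,interpolation=2)
cv2.imwrite("pics/crop2.png",np.hstack([a,b])[:,:,::-1])
for n,u,v,z in [("cup",442,239,.05),("sugar",436,190,.05),("glass",232,231,.08),("jug",186,222,.08),("tray",342,205,.01),("saucer",310,223,.02),("coaster",377,217,.016),("white",217,184,.04)]: print(n,onz(c,u,v,z).round(3))
E
```

```text
cup [ 0.425 -0.388  0.05 ]
sugar [ 0.577 -0.37   0.05 ]
glass [0.427 0.243 0.08 ]
jug [0.449 0.381 0.08 ]
tray [ 0.529 -0.084  0.01 ]
saucer [0.467 0.014 0.02 ]
coaster [ 0.493 -0.194  0.016]
white [0.577 0.304 0.04 ]
```

View pics/crop1.png

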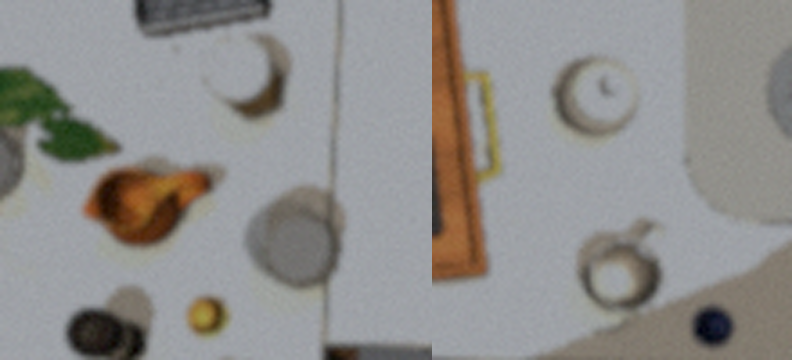

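View pics/crop2.png

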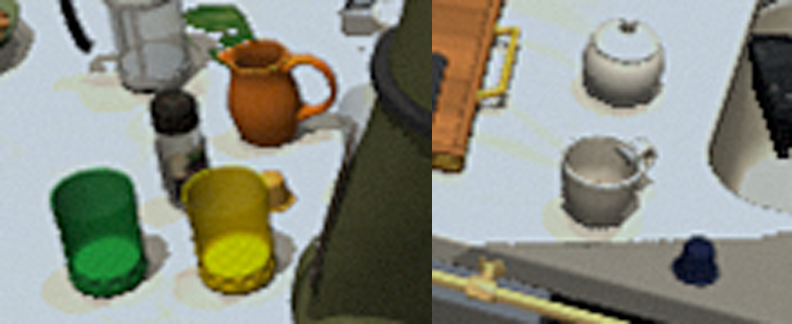

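The crops confirm the cup (white, handle to the back right), the sugar bowl with its knob, the orange jug (spout left, handle right, slightly back) and the clear tumbler. A dark shaker stands close to the jug. Next I measure the tray, saucer, coaster and shaker.

```bash
python3 - <<'E'
from h import *
c=dict(np.load("pics/top0.npz")); im=c["image"]; hsv=cv2.cvtColor(im,cv2.COLOR_RGB2HSV)
H,S,V=[hsv[:,:,i].astype(int) for i in range(3)]
roi=np.zeros((480,640),np.uint8); roi[150:262,265:418]=1
wood=((S>90)&(H<20)&(roi>0)).astype(np.uint8)
def big(m,mode=cv2.RETR_EXTERNAL):
    cs,_=cv2.findContours(m.astype(np.uint8),mode,cv2.CHAIN_APPROX_NONE); return max(cs,key=cv2.contourArea)
w=cv2.morphologyEx(wood,cv2.MORPH_CLOSE,np.ones((5,5),np.uint8))
k=big(w); P=np.array([onz(c,u,v,.022)[:2] for u,v in k[:,0].astype(float)],np.float32)
r=cv2.minAreaRect(P); print("tray",r)
hull=np.zeros_like(w); cv2.drawContours(hull,[k],-1,1,-1)
hull=cv2.erode(hull,np.ones((9,9)))
s=(hull>0)&(S<60)&(V>110); m=big(s); e=cv2.fitEllipse(m); print("saucer px",e, onz(c,*e[0],.02))
s=(hull>0)&(V<95)&(S<90); m=big(cv2.morphologyEx(s.astype(np.uint8),cv2.MORPH_OPEN,np.ones((5,5)))); r=cv2.minAreaRect(np.array([onz(c,u,v,.016)[:2] for u,v in m[:,0].astype(float)],np.float32)); print("coaster",r)
# shaker: top in top/side views
def tri(c1,p1,c2,p2):
    o1,d1=ray(c1,*p1);o2,d2=ray(c2,*p2)
    A=np.stack([d1,-d2],1); t=np.linalg.lstsq(A,o2-o1,rcond=None)[0]; a=o1+d1*t[0];b=o2+d2*t[1]; return (a+b)/2,np.linalg.norm(a-b)
sd=dict(np.load("pics/side0.npz"))
print("shaker top",tri(c,(150+95/3.6,165+330/3.6),sd,(130+175/3.6,190+97/3.6)))
print("jug rim",tri(c,(150+135/3.6,165+198/3.6),sd,(130+262/3.6,190+50/3.6)))
E
```

```text
tray ((0.5248997211456299, -0.08174175024032593), (0.25816839933395386, 0.3691381514072418), 7.327217102050781)
saucer px ((310.2297668457031, 222.67376708984375), (34.24836349487305, 34.78757858276367), 72.05518341064453) [0.46813516 0.01337891 0.02      ]
coaster ((0.494539350271225, -0.19087006151676178), (0.0897267684340477, 0.09075357764959335), 6.961963176727295)
shaker top (array([0.3436465 , 0.39306967, 0.10904986]), np.float64(0.0017186522951018483))
jug rim (array([0.45340932, 0.37387156, 0.09165406]), np.float64(0.0010000691219208863))
```

```bash
cat >> h.py <<'E'
from scipy.spatial.transform import Rotation as Ro
def wray(c,u,v):  # fisheye
    dx,dy=(u-c["cx"])/c["fx"],(v-c["cy"])/c["fy"]; th=np.hypot(dx,dy); k=np.sinc(th/np.pi)
    return -c["R"].T@c["t"], c["R"].T@np.array([dx*k,dy*k,np.cos(th)])
def wonz(c,u,v,z):
    o,d=wray(c,u,v); return o+d*(z-o[2])/d[2]
def wproj(c,X):
    p=c["R"]@np.asarray(X)+c["t"]; th=np.arctan2(np.hypot(p[0],p[1]),p[2]); s=th/np.hypot(p[0],p[1])
    return np.array([c["cx"]+c["fx"]*p[0]*s,c["cy"]+c["fy"]*p[1]*s])
def go(x,y,z,yaw,o=None,start=None):
    """shift from the present (or start=(x,y,z,yaw)) pose to a tool-down pose"""
    if start is None:
        from cell import sensors
        o=sensors.get_obs(); p=o["tool_pos"]; R=Ro.from_euler("xyz",o["tool_rot"],degrees=True)
    else: p=np.array(start[:3]); R=Ro.from_euler("xyz",[180,0,start[3]],degrees=True)
    T=Ro.from_euler("xyz",[180,0,yaw],degrees=True)
    d=R.inv().apply(np.array([x,y,z])-p)*1000; rv=(R.inv()*T).as_rotvec()
    print("shift",d.round(1),"rv",rv.round(4),"rows",round(max(np.linalg.norm(d)/62.5,np.degrees(np.linalg.norm(rv))/10.7),1))
def grab(n):
    from cell import vision
    c=vision.read_camera("wrist"); np.savez(f"pics/{n}.npz",**c); cv2.imwrite(f"pics/{n}.png",c["image"][:,:,::-1]); return c
E
python3 - <<'E'
from h import *
w=dict(np.load("pics/wrist0.npz")); print("cam",-w["R"].T@w["t"], w["R"][2])
go(.43,-.385,.23,141.5)
c=dict(np.load("pics/top0.npz"));sd=dict(np.load("pics/side0.npz"))
for a,b in [((182,206.7),(198,206.7)),((182,206.7),(193,192))]:
    o1,d1=ray(c,*a);o2,d2=ray(sd,*b);t=np.linalg.lstsq(np.stack([d1,-d2],1),o2-o1,rcond=None)[0];print(o1+d1*t[0],o2+d2*t[1])
E
```

```text
cam [ 0.32805299 -0.56753748  0.38318681] [-0.26108255 -0.11138632 -0.9588686 ]
shift [ 2.426e+02 -1.259e+02 -1.000e-01] rv [-9.0000e-04 -1.4000e-03 -2.0628e+00] rows 11.0
[0.50244846 0.40646435 0.03975671] [0.4929405  0.42287893 0.0425385 ]
[0.48940886 0.3869619  0.11026703] [0.47110302 0.41767204 0.11537582]
```

Call:
drive_tool:
  moves:
    - {"x":243,"y":-126,"z":0,"rz":-2.063,"fingers":-1}
    - {"x":243,"y":-126,"z":0,"rz":-2.063,"fingers":-1}
    - {"x":243,"y":-126,"z":0,"rz":-2.063,"fingers":-1}
    - {"x":243,"y":-126,"z":0,"rz":-2.063,"fingers":-1}
    - {"x":243,"y":-126,"z":0,"rz":-2.063,"fingers":-1}
    - {"x":243,"y":-126,"z":0,"rz":-2.063,"fingers":-1}
    - {"x":243,"y":-126,"z":0,"rz":-2.063,"fingers":-1}
    - {"x":243,"y":-126,"z":0,"rz":-2.063,"fingers":-1}
    - {"x":243,"y":-126,"z":0,"rz":-2.063,"fingers":-1}
    - {"x":243,"y":-126,"z":0,"rz":-2.063,"fingers":-1}
    - {"x":243,"y":-126,"z":0,"rz":-2.063,"fingers":-1}
    - {"x":243,"y":-126,"z":0,"rz":-2.063,"fingers":-1}
    - {"x":243,"y":-126,"z":0,"rz":-2.063,"fingers":-1}
    - {"x":243,"y":-126,"z":0,"rz":-2.063,"fingers":-1}

```text
invalid input at $.moves[0]: expected keys x, y, z, rx, ry, rz, fingers
```

```bash
python3 - <<'E'
from h import *
from cell import sensors
o=sensors.get_obs();print(o["time_s"],o["tool_pos"],o["tool_rot"],o["qpos"].round())
w=grab("w1"); print(wproj(w,[.43,-.385,.05]),wproj(w,[.577,-.37,.05]))
E
```

```text
0.15 [ 0.25699436 -0.59660931  0.229743  ] [-1.79918395e+02  3.35616941e-03  2.33106708e+01] [68. 18. -4. 83.  1. 79. -3.]
[191.64747263 -21.36989968] [ 245.23956922 -132.30383613]
```

View pics/w1.png

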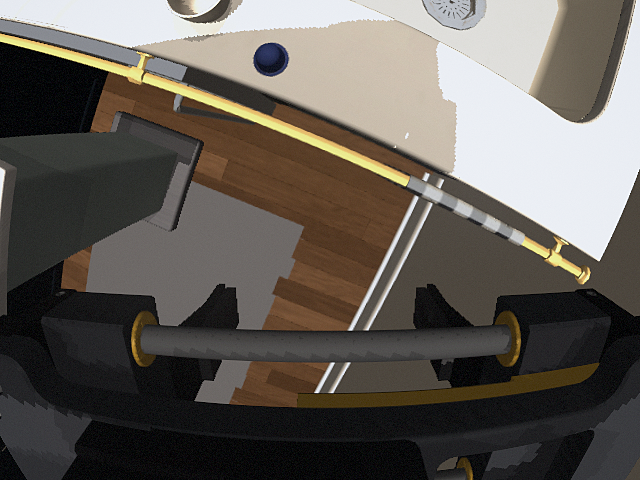

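The wrist view shows the floor rail, with the cup cut off at the top (200,5) and the fingers at the bottom. Every row needs all the keys, so I resend with them.

Call:
drive_tool:
  moves:
    - {"x":243,"y":-126,"z":0,"rx":0,"ry":0,"rz":-2.063,"fingers":-1}
    - {"x":243,"y":-126,"z":0,"rx":0,"ry":0,"rz":-2.063,"fingers":-1}
    - {"x":243,"y":-126,"z":0,"rx":0,"ry":0,"rz":-2.063,"fingers":-1}
    - {"x":243,"y":-126,"z":0,"rx":0,"ry":0,"rz":-2.063,"fingers":-1}
    - {"x":243,"y":-126,"z":0,"rx":0,"ry":0,"rz":-2.063,"fingers":-1}
    - {"x":243,"y":-126,"z":0,"rx":0,"ry":0,"rz":-2.063,"fingers":-1}
    - {"x":243,"y":-126,"z":0,"rx":0,"ry":0,"rz":-2.063,"fingers":-1}
    - {"x":243,"y":-126,"z":0,"rx":0,"ry":0,"rz":-2.063,"fingers":-1}
    - {"x":243,"y":-126,"z":0,"rx":0,"ry":0,"rz":-2.063,"fingers":-1}
    - {"x":243,"y":-126,"z":0,"rx":0,"ry":0,"rz":-2.063,"fingers":-1}
    - {"x":243,"y":-126,"z":0,"rx":0,"ry":0,"rz":-2.063,"fingers":-1}
    - {"x":243,"y":-126,"z":0,"rx":0,"ry":0,"rz":-2.063,"fingers":-1}
    - {"x":243,"y":-126,"z":0,"rx":0,"ry":0,"rz":-2.063,"fingers":-1}
    - {"x":243,"y":-126,"z":0,"rx":0,"ry":0,"rz":-2.063,"fingers":-1}

```text
time_s: 1.95
tool_pos: [0.4305, -0.3851, 0.2305]
tool_rot: [-180.0, -0.0, 141.4]
force: [0.1, 0.3, -0.4]
grip_width: 0.0872
grasp_force: 0.0
```

```bash
python3 - <<'E'
from h import *
from cell import sensors
o=sensors.get_obs();print(o["time_s"],o["tool_pos"],o["tool_rot"],o["qpos"].round())
w=grab("w2"); print(wproj(w,[.43,-.385,.05]),wproj(w,[.577,-.37,.05]),wproj(w,[.467,.0145,.02]))
E
```

```text
1.95 [ 0.43047505 -0.38506977  0.23053273] [-1.79996119e+02 -2.35993735e-03  1.41413616e+02] [ 61.  11. -24.  93.   5.  77.  87.]
[327.23088092 223.43558593] [426.26423012 323.29164857] [607.09842668  45.30567495]
```

View pics/w2.png

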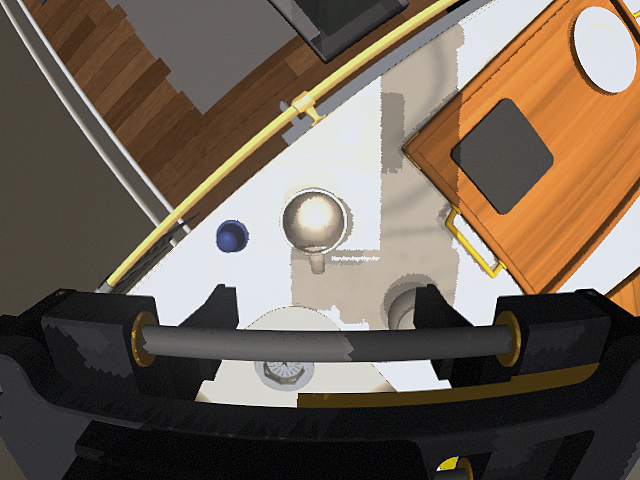

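The wrist view shows the cup rim centred at about (315,220) (x 281–348, y 187–253), with the handle tip at (318,273). The coaster corners are (504,98), (553,158), (503,214) and (451,154), and the saucer is at (605,50).

```bash
python3 - <<'E'
from h import *
w=dict(np.load("pics/w2.npz")); 
P=np.array([wonz(w,*p,.055) for p in [(281,220),(348,220),(315,187),(315,253)]]); 
print(P.round(4)); b=(P[0]+P[1]+P[2]+P[3])/4; h=wonz(w,318,274,.035)
d=h-b; print("bowl",b,"handle dir",np.degrees(np.arctan2(d[1],d[0])),np.linalg.norm(d[:2]))
C=np.array([wonz(w,*p,.016) for p in [(504,98),(553,158),(503,214),(451,154)]]);print("coaster",C.mean(0),C)
hs=cv2.cvtColor(w["image"],cv2.COLOR_RGB2HSV); m=((hs[:,:,1]<50)&(hs[:,:,2]>120)).astype(np.uint8); m[:,:555]=0; m[110:]=0
n,l,s,cc=cv2.connectedComponentsWithStats(m); i=l[50,605]; k,_=cv2.findContours((l==i).astype(np.uint8),0,1); k=max(k,key=cv2.contourArea)
Q=np.array([wonz(w,u,v,.0205)[:2] for u,v in k[:,0].astype(float)],np.float32); print("saucer",s[i],cv2.fitEllipse(Q),cv2.minEnclosingCircle(Q))
yaw=np.degrees(np.arctan2(d[1],d[0]))+90
print("cup yaw",yaw); go(b[0],b[1],.029,yaw+90)
E
```

```text
[[ 0.4003 -0.4151  0.055 ]
 [ 0.4383 -0.3676  0.055 ]
 [ 0.3962 -0.372   0.055 ]
 [ 0.444  -0.4107  0.055 ]]
bowl [ 0.41970813 -0.39136129  0.055     ] handle dir -36.401974755723046 0.059532188474055815
coaster [ 0.49476442 -0.1946559   0.016     ] [[ 0.44387948 -0.15874238  0.016     ]
 [ 0.5321309  -0.14285088  0.016     ]
 [ 0.5460128  -0.23181506  0.016     ]
 [ 0.45703451 -0.24521531  0.016     ]]
saucer [ 574    6   63   87 3999] ((0.46980294585227966, 0.011012543924152851), (0.10715646296739578, 0.10794725269079208), 52.131744384765625) ((0.46993035078048706, 0.011290074326097965), 0.05481486767530441)
cup yaw 53.598025244276954
shift [  4.5 -11.6 201.6] rv [-0.0001  0.0001 -0.0377] rows 3.2
```

Call:
drive_tool:
  force: 12
  moves:
    - {"x":4.5,"y":-11.5,"z":60,"rx":0,"ry":0,"rz":-0.038,"fingers":-1}
    - {"x":4.5,"y":-11.5,"z":110,"rx":0,"ry":0,"rz":-0.038,"fingers":-1}
    - {"x":4.5,"y":-11.5,"z":160,"rx":0,"ry":0,"rz":-0.038,"fingers":-1}
    - {"x":4.5,"y":-11.5,"z":190,"rx":0,"ry":0,"rz":-0.038,"fingers":-1}
    - {"x":4.5,"y":-11.5,"z":201,"rx":0,"ry":0,"rz":-0.038,"fingers":-1}
    - {"x":4.5,"y":-11.5,"z":201,"rx":0,"ry":0,"rz":-0.038,"fingers":-1}
    - {"x":4.5,"y":-11.5,"z":201,"rx":0,"ry":0,"rz":-0.038,"fingers":1}
    - {"x":4.5,"y":-11.5,"z":201,"rx":0,"ry":0,"rz":-0.038,"fingers":1}
    - {"x":4.5,"y":-11.5,"z":201,"rx":0,"ry":0,"rz":-0.038,"fingers":1}
    - {"x":4.5,"y":-11.5,"z":201,"rx":0,"ry":0,"rz":-0.038,"fingers":1}
    - {"x":4.5,"y":-11.5,"z":201,"rx":0,"ry":0,"rz":-0.038,"fingers":1}
    - {"x":4.5,"y":-11.5,"z":201,"rx":0,"ry":0,"rz":-0.038,"fingers":1}

```text
time_s: 3.5
tool_pos: [0.4201, -0.3917, 0.0302]
tool_rot: [-180.0, 0.1, 143.7]
force: [-0.2, 1.0, 4.0]
grip_width: 0.0594
grasp_force: 11.7
```

```bash
python3 - <<'E'
from h import *
go(.475,-.07,.19,98)
E
```

```text
shift [ 146.1  291.6 -160.1] rv [0.     0.001  0.7973] rows 5.8
```

Call:
drive_tool:
  moves:
    - {"x":0,"y":0,"z":-50,"rx":0,"ry":0,"rz":0,"fingers":1}
    - {"x":0,"y":0,"z":-110,"rx":0,"ry":0,"rz":0.1,"fingers":1}
    - {"x":20,"y":40,"z":-150,"rx":0,"ry":0,"rz":0.25,"fingers":1}
    - {"x":45,"y":90,"z":-160,"rx":0,"ry":0,"rz":0.4,"fingers":1}
    - {"x":70,"y":140,"z":-160,"rx":0,"ry":0,"rz":0.55,"fingers":1}
    - {"x":95,"y":190,"z":-160,"rx":0,"ry":0,"rz":0.7,"fingers":1}
    - {"x":120,"y":240,"z":-160,"rx":0,"ry":0,"rz":0.797,"fingers":1}
    - {"x":140,"y":280,"z":-160,"rx":0,"ry":0,"rz":0.797,"fingers":1}
    - {"x":146,"y":292,"z":-160,"rx":0,"ry":0,"rz":0.797,"fingers":1}
    - {"x":146,"y":292,"z":-160,"rx":0,"ry":0,"rz":0.797,"fingers":1}
    - {"x":146,"y":292,"z":-160,"rx":0,"ry":0,"rz":0.797,"fingers":1}
    - {"x":146,"y":292,"z":-160,"rx":0,"ry":0,"rz":0.797,"fingers":1}

```text
time_s: 5.0
tool_pos: [0.4748, -0.0712, 0.1893]
tool_rot: [-180.0, 0.0, 97.9]
force: [0.4, -0.1, -0.3]
grip_width: 0.0586
grasp_force: 11.9
```

```bash
python3 - <<'E'
from h import *
from cell import sensors
w=grab("w3"); o=sensors.get_obs();print(o["time_s"],o["tool_pos"],o["tool_rot"],o["grip_width"])
print(wproj(w,[.469,.0125,.02]), wproj(w,[.4947,-.194,.016]))
E
```

```text
5.05 [ 0.47483133 -0.07094899  0.18935502] [-1.79976806e+02 -1.35942214e-03  9.78820094e+01] 0.05930368937279583
[333.29483301 130.80909986] [329.24053525 343.90624283]
```

View pics/w3.png

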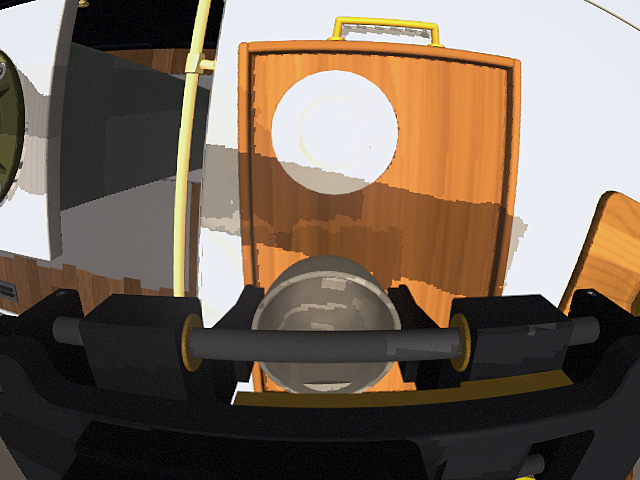

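The view shows the saucer centred near (335,132), the held cup with its rim about (326,332) centred between the fingers, and the tray's far end handle at (387,30).

```bash
python3 - <<'E'
from h import *
w=dict(np.load("pics/w3.npz"));p=np.array([.4748,-.071,.1894])
hs=cv2.cvtColor(w["image"],cv2.COLOR_RGB2HSV); m=((hs[:,:,1]<70)&(hs[:,:,2]>90)).astype(np.uint8); m[:,:262]=0;m[:62]=0;m[205:]=0;m[:,410:]=0
n,l,s,cc=cv2.connectedComponentsWithStats(m); i=l[132,335]; k,_=cv2.findContours((l==i).astype(np.uint8),0,1); k=max(k,key=cv2.contourArea)
Q=np.array([wonz(w,u,v,.0205)[:2] for u,v in k[:,0].astype(float)],np.float32); e=cv2.fitEllipse(Q);print("saucer",s[i],e,cv2.minEnclosingCircle(Q))
z=p[2]+.025
P=[wonz(w,*q,z) for q in [(250,332),(402,332),(326,268),(326,395)]]; print(np.round(P,4),"cup axis",(P[0][:2]+P[1][:2])/2,P[2][:2]/2+P[3][:2]/2)
# tray far/near inner edges for yaw at rim top z=.022: outer edges
a,b=wonz(w,239,60,.022),wonz(w,244,280,.022); d=a-b; print("tray yaw L",np.degrees(np.arctan2(d[1],d[0]))-90)
a,b=wonz(w,521,70,.022),wonz(w,511,260,.022); d=a-b; print("tray yaw R",np.degrees(np.arctan2(d[1],d[0]))-90)
a,b=wonz(w,245,46,.022),wonz(w,515,62,.022); d=b-a; print("end",a,b,np.degrees(np.arctan2(d[1],d[0])))
E
```

```text
saucer [  271    70   127   125 12371] ((0.4701494872570038, 0.01180132944136858), (0.10808266699314117, 0.10854621231555939), 91.95665740966797) ((0.4701031446456909, 0.011405295692384243), 0.05508456006646156)
[[ 0.4438 -0.0731  0.2144]
 [ 0.5041 -0.0647  0.2144]
 [ 0.4702 -0.0416  0.2144]
 [ 0.4783 -0.1003  0.2144]] cup axis [ 0.47395465 -0.0688782 ] [ 0.47424806 -0.070985  ]
tray yaw L 7.217460100452968
tray yaw R 8.732698546110356
end [0.38296967 0.07903429 0.022     ] [0.62580901 0.11049477 0.022     ] 7.381704688844383
```

```bash
python3 - <<'E'
from h import *
go(.4705,.012,.044,97.6)
E
```

```text
shift [ 82.8   7.1 145.4] rv [-0.0004 -0.      0.0049] rows 2.7
```

Call:
drive_tool:
  moves:
    - {"x":40,"y":7,"z":0,"rx":0,"ry":0,"rz":0.005,"fingers":1}
    - {"x":83,"y":7,"z":30,"rx":0,"ry":0,"rz":0.005,"fingers":1}
    - {"x":83,"y":7,"z":80,"rx":0,"ry":0,"rz":0.005,"fingers":1}
    - {"x":83,"y":7,"z":120,"rx":0,"ry":0,"rz":0.005,"fingers":1}
    - {"x":83,"y":7,"z":135,"rx":0,"ry":0,"rz":0.005,"fingers":1}
    - {"x":83,"y":7,"z":140,"rx":0,"ry":0,"rz":0.005,"fingers":1}
    - {"x":83,"y":7,"z":143,"rx":0,"ry":0,"rz":0.005,"fingers":1}
    - {"x":83,"y":7,"z":145,"rx":0,"ry":0,"rz":0.005,"fingers":1}
    - {"x":83,"y":7,"z":145,"rx":0,"ry":0,"rz":0.005,"fingers":1}

```text
time_s: 6.18
tool_pos: [0.471, 0.0135, 0.0452]
tool_rot: [179.9, 0.0, 97.7]
force: [0.2, -0.0, -1.0]
grip_width: 0.0593
grasp_force: 11.9
```

Call:
drive_tool:
  moves:
    - {"x":-1.5,"y":0.5,"z":0,"rx":0,"ry":0,"rz":0,"fingers":1}
    - {"x":-1.5,"y":0.5,"z":1.5,"rx":0,"ry":0,"rz":0,"fingers":1}
    - {"x":-1.5,"y":0.5,"z":2,"rx":0,"ry":0,"rz":0,"fingers":1}
    - {"x":-1.5,"y":0.5,"z":2,"rx":0,"ry":0,"rz":0,"fingers":-1}
    - {"x":-1.5,"y":0.5,"z":2,"rx":0,"ry":0,"rz":0,"fingers":-1}
    - {"x":-1.5,"y":0.5,"z":2,"rx":0,"ry":0,"rz":0,"fingers":-1}
    - {"x":-1.5,"y":0.5,"z":2,"rx":0,"ry":0,"rz":0,"fingers":-1}
    - {"x":-1.5,"y":0.5,"z":-30,"rx":0,"ry":0,"rz":0,"fingers":-1}
    - {"x":-1.5,"y":0.5,"z":-80,"rx":0,"ry":0,"rz":0,"fingers":-1}
    - {"x":-41,"y":0.5,"z":-130,"rx":0,"ry":0,"rz":0,"fingers":-1}
    - {"x":-82,"y":0.5,"z":-145,"rx":0,"ry":0,"rz":0,"fingers":-1}
    - {"x":-82,"y":0.5,"z":-145,"rx":0,"ry":0,"rz":0,"fingers":-1}
    - {"x":-82,"y":0.5,"z":-145,"rx":0,"ry":0,"rz":0,"fingers":-1}

```text
time_s: 7.8
tool_pos: [0.4816, -0.067, 0.1891]
tool_rot: [-180.0, -0.0, 97.7]
force: [0.1, 0.7, -0.1]
grip_width: 0.0871
grasp_force: 0.0
```

```bash
python3 - <<'E'
from h import *
from cell import sensors
w=grab("w4"); o=sensors.get_obs();print(o["time_s"],o["tool_pos"])
cv2.imwrite("pics/w4c.png",cv2.resize(w["image"][40:280,230:530],None,fx=2,fy=2)[:,:,::-1])
go(.577,-.47,.23,60)
E
```

```text
7.85 [ 0.48143344 -0.06644476  0.18884262]
shift [-412.8   39.8  -41.6] rv [-1.400e-03 -4.000e-04  6.599e-01] rows 6.7
```

View pics/w4c.png

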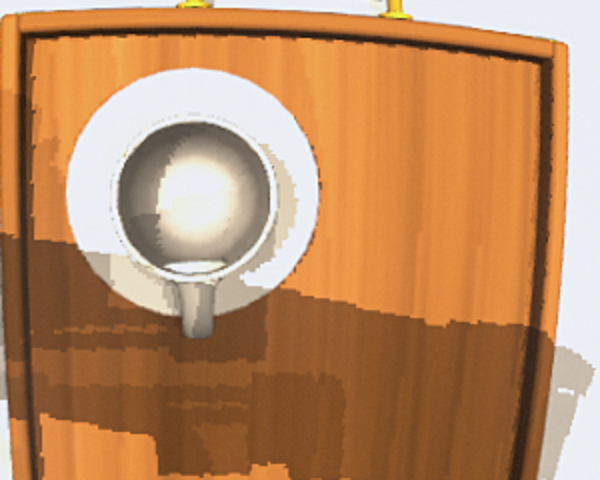

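```bash
python3 - <<'E'
from h import *
w=dict(np.load("pics/w4.npz"))
f=lambda u,v:(230+u/2,40+v/2)
P=np.array([wonz(w,*f(*q),.068)[:2] for q in [(111,200),(277,200),(194,115),(194,286)]]);print("cup rim",(P[0]+P[1])/2,(P[2]+P[3])/2)
h=wonz(w,*f(197,338),.048)[:2];d=h-P.mean(0);print("handle",np.degrees(np.arctan2(d[1],d[0]))+90)
P=np.array([wonz(w,*f(*q),.0205)[:2] for q in [(66,190),(319,190),(194,67)]]);print("saucer",(P[0]+P[1])/2,P[2])
go(.588,-.45,.19,97.6)
E
```

```text
cup rim [0.4715144  0.00856755] [0.47157987 0.00805781]
handle 9.091954662997097
saucer [0.47033931 0.013342  ] [0.4638024  0.06595643]
shift [-394.5   53.5   -1.6] rv [-0.0012 -0.0009  0.0036] rows 6.4
```

Call:
drive_tool:
  moves:
    - {"x":-60,"y":8,"z":-10,"rx":0,"ry":0,"rz":0,"fingers":-1}
    - {"x":-120,"y":16,"z":-10,"rx":0,"ry":0,"rz":0,"fingers":-1}
    - {"x":-180,"y":24,"z":-10,"rx":0,"ry":0,"rz":0,"fingers":-1}
    - {"x":-240,"y":32,"z":-5,"rx":0,"ry":0,"rz":0,"fingers":-1}
    - {"x":-300,"y":40,"z":-2,"rx":0,"ry":0,"rz":0,"fingers":-1}
    - {"x":-360,"y":48,"z":-2,"rx":0,"ry":0,"rz":0,"fingers":-1}
    - {"x":-394,"y":53,"z":-2,"rx":0,"ry":0,"rz":0,"fingers":-1}
    - {"x":-394,"y":53,"z":-2,"rx":0,"ry":0,"rz":0,"fingers":-1}
    - {"x":-394,"y":53,"z":-2,"rx":0,"ry":0,"rz":0,"fingers":-1}
    - {"x":-394,"y":53,"z":-2,"rx":0,"ry":0,"rz":0,"fingers":-1}

```text
time_s: 9.1
tool_pos: [0.5883, -0.4484, 0.1918]
tool_rot: [180.0, -0.0, 97.9]
force: [0.4, 0.3, 0.5]
grip_width: 0.0872
grasp_force: 0.0
```

```bash
python3 - <<'E'
from h import *
from cell import sensors
w=grab("w5"); o=sensors.get_obs();print(o["time_s"],o["tool_pos"],o["tool_rot"])
print(wproj(w,[.577,-.37,.04]))
E
```

```text
9.15 [ 0.58817042 -0.44883179  0.19211043] [ 1.79975820e+02 -7.12111404e-03  9.78837258e+01]
[326.00001779 135.96744592]
```

View pics/w5.png

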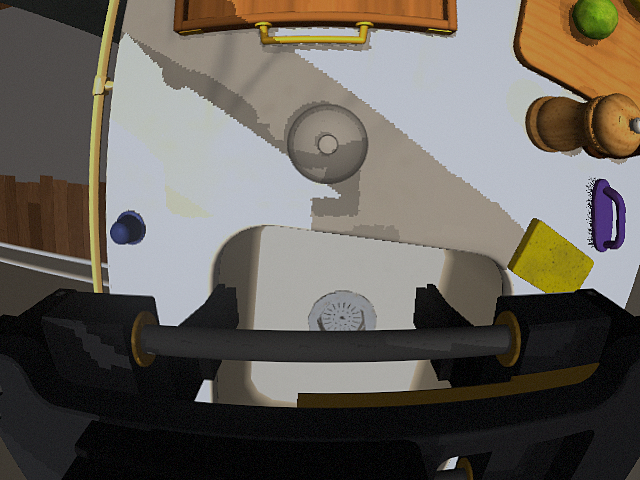

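The sugar bowl's outline is at x 288–368, y 103–184, with the knob at (327.5,145), almost directly under the camera.

```bash
python3 - <<'E'
from h import *
w=dict(np.load("pics/w5.npz"));
P=np.array([wonz(w,*q,.037) for q in [(288,143.5),(368,143.5),(328,103),(328,184)]]);print(P[0]-P[1],P[2]-P[3],P.mean(0)); print(wonz(w,327.5,145,.077))
b=P.mean(0); go(b[0],b[1],.024,97.6)
E
```

```text
[-0.06518049 -0.00916352  0.        ] [-0.00936393  0.06686883  0.        ] [ 0.57948125 -0.37579254  0.037     ]
[ 0.57897461 -0.37667937  0.077     ]
shift [ 73.5   1.3 168.1] rv [ 0.0004 -0.0001  0.005 ] rows 2.9
```

Call:
drive_tool:
  force: 20
  moves:
    - {"x":60,"y":1,"z":0,"rx":0,"ry":0,"rz":0.005,"fingers":-1}
    - {"x":73,"y":1,"z":30,"rx":0,"ry":0,"rz":0.005,"fingers":-1}
    - {"x":73,"y":1,"z":80,"rx":0,"ry":0,"rz":0.005,"fingers":-1}
    - {"x":73,"y":1,"z":130,"rx":0,"ry":0,"rz":0.005,"fingers":-1}
    - {"x":73,"y":1,"z":160,"rx":0,"ry":0,"rz":0.005,"fingers":-1}
    - {"x":73,"y":1,"z":168,"rx":0,"ry":0,"rz":0.005,"fingers":-1}
    - {"x":73,"y":1,"z":168,"rx":0,"ry":0,"rz":0.005,"fingers":-1}
    - {"x":73,"y":1,"z":168,"rx":0,"ry":0,"rz":0.005,"fingers":1}
    - {"x":73,"y":1,"z":168,"rx":0,"ry":0,"rz":0.005,"fingers":1}
    - {"x":73,"y":1,"z":168,"rx":0,"ry":0,"rz":0.005,"fingers":1}
    - {"x":73,"y":1,"z":168,"rx":0,"ry":0,"rz":0.005,"fingers":1}
    - {"x":73,"y":1,"z":168,"rx":0,"ry":0,"rz":0.005,"fingers":1}

```text
time_s: 10.65
tool_pos: [0.5796, -0.3788, 0.0248]
tool_rot: [179.9, 0.1, 97.5]
force: [0.5, -0.4, 5.8]
grip_width: 0.0664
grasp_force: 20.0
```

```bash
python3 - <<'E'
from h import *
from cell import sensors
o=sensors.get_obs();p=o["tool_pos"];print(p)
go(.4825,-.0905,.15,97.6);go(.4825,-.0905,p[2]+.009,97.6)
E
```

```text
[ 0.57961772 -0.37876206  0.02480672]
shift [ 298.2  -58.7 -125.7] rv [ 0.0018  0.0014 -0.0026] rows 5.3
shift [298.4 -58.9  -9.5] rv [ 0.0018  0.0014 -0.0026] rows 4.9
```

Call:
drive_tool:
  moves:
    - {"x":0,"y":0,"z":-40,"rx":0,"ry":0,"rz":0,"fingers":1}
    - {"x":15,"y":-3,"z":-90,"rx":0,"ry":0,"rz":0,"fingers":1}
    - {"x":55,"y":-11,"z":-125,"rx":0,"ry":0,"rz":0,"fingers":1}
    - {"x":110,"y":-22,"z":-125,"rx":0,"ry":0,"rz":0,"fingers":1}
    - {"x":170,"y":-33,"z":-125,"rx":0,"ry":0,"rz":0,"fingers":1}
    - {"x":220,"y":-44,"z":-125,"rx":0,"ry":0,"rz":0,"fingers":1}
    - {"x":260,"y":-52,"z":-125,"rx":0,"ry":0,"rz":0,"fingers":1}
    - {"x":285,"y":-57,"z":-125,"rx":0,"ry":0,"rz":0,"fingers":1}
    - {"x":296,"y":-59,"z":-115,"rx":0,"ry":0,"rz":0,"fingers":1}
    - {"x":296,"y":-59,"z":-80,"rx":0,"ry":0,"rz":0,"fingers":1}
    - {"x":296,"y":-59,"z":-45,"rx":0,"ry":0,"rz":0,"fingers":1}
    - {"x":296,"y":-59,"z":-25,"rx":0,"ry":0,"rz":0,"fingers":1}
    - {"x":296,"y":-59,"z":-15,"rx":0,"ry":0,"rz":0,"fingers":1}
    - {"x":296,"y":-59,"z":-11,"rx":0,"ry":0,"rz":0,"fingers":1}
    - {"x":296,"y":-59,"z":-9.5,"rx":0,"ry":0,"rz":0,"fingers":1}
    - {"x":296,"y":-59,"z":-9.5,"rx":0,"ry":0,"rz":0,"fingers":1}

```text
time_s: 12.65
tool_pos: [0.4824, -0.0928, 0.0336]
tool_rot: [179.9, 0.0, 97.4]
force: [-0.9, -0.5, -2.4]
grip_width: 0.066
grasp_force: 20.0
```

```bash
python3 - <<'E'
from h import *
go(.437,.163,.22,97.6)
E
```

```text
shift [ 259.4  -11.7 -186.6] rv [ 0.0011  0.0007 -0.0028] rows 5.1
```

Call:
drive_tool:
  moves:
    - {"x":0,"y":0,"z":1.5,"rx":0,"ry":0,"rz":0,"fingers":1}
    - {"x":0,"y":0,"z":1.5,"rx":0,"ry":0,"rz":0,"fingers":-1}
    - {"x":0,"y":0,"z":1.5,"rx":0,"ry":0,"rz":0,"fingers":-1}
    - {"x":0,"y":0,"z":1.5,"rx":0,"ry":0,"rz":0,"fingers":-1}
    - {"x":0,"y":0,"z":1.5,"rx":0,"ry":0,"rz":0,"fingers":-1}
    - {"x":0,"y":0,"z":-30,"rx":0,"ry":0,"rz":0,"fingers":-1}
    - {"x":0,"y":0,"z":-80,"rx":0,"ry":0,"rz":0,"fingers":-1}
    - {"x":0,"y":0,"z":-140,"rx":0,"ry":0,"rz":0,"fingers":-1}
    - {"x":40,"y":-2,"z":-187,"rx":0,"ry":0,"rz":0,"fingers":-1}
    - {"x":100,"y":-5,"z":-187,"rx":0,"ry":0,"rz":0,"fingers":-1}
    - {"x":160,"y":-8,"z":-187,"rx":0,"ry":0,"rz":0,"fingers":-1}
    - {"x":220,"y":-10,"z":-187,"rx":0,"ry":0,"rz":0,"fingers":-1}
    - {"x":259,"y":-12,"z":-187,"rx":0,"ry":0,"rz":0,"fingers":-1}
    - {"x":259,"y":-12,"z":-187,"rx":0,"ry":0,"rz":0,"fingers":-1}
    - {"x":259,"y":-12,"z":-187,"rx":0,"ry":0,"rz":0,"fingers":-1}
    - {"x":259,"y":-12,"z":-187,"rx":0,"ry":0,"rz":0,"fingers":-1}

```text
time_s: 14.65
tool_pos: [0.4367, 0.1612, 0.2198]
tool_rot: [-180.0, 0.0, 97.3]
force: [-0.6, -0.2, 0.4]
grip_width: 0.087
grasp_force: 0.0
```

```bash
python3 - <<'E'
from h import *
from cell import sensors
w=grab("w6"); o=sensors.get_obs();print(o["time_s"],o["tool_pos"],o["tool_rot"])
print(wproj(w,[.427,.243,.08]),wproj(w,[.449,.376,.08]))
E
```

```text
14.7 [0.43666676 0.16131782 0.21985764] [-1.79980862e+02  1.38188848e-02  9.73025444e+01]
[327.67078255 131.65109778] [376.05410251 -19.65311352]
```

View pics/w6.png

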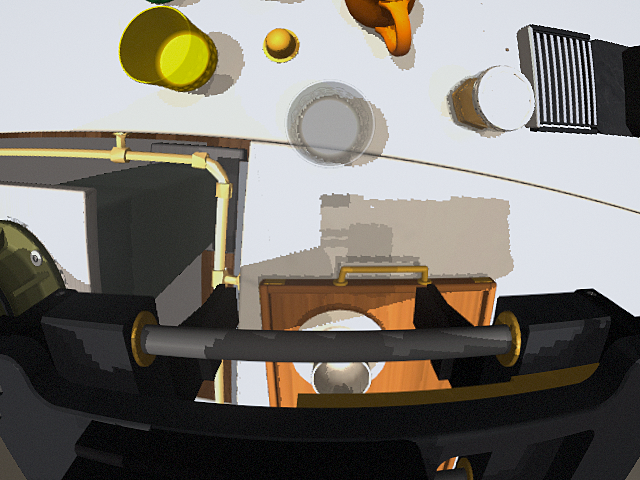

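The clear tumbler's outline is at x 288–375, y 80–166. The jug is at (385,20), the yellow glass at (170,48) and a white jar at (500,98).

```bash
python3 - <<'E'
from h import *
w=dict(np.load("pics/w6.npz"));
for z in (.088,.0):
  P=np.array([wonz(w,*q,z) for q in [(288,123),(375,123),(332,80),(332,166)]]);print(z,np.linalg.norm(P[0]-P[1]),np.linalg.norm(P[2]-P[3]),P.mean(0))
  if z>0:b=P.mean(0)
print(wonz(w,331,127,.01)); go(b[0],b[1],.039,97.6)
E
```

```text
0.088 0.06596667235500012 0.06648162972862458 [0.42918598 0.2501306  0.088     ]
0.0 0.0863038290382142 0.0869775448942466 [0.43004999 0.25420985 0.        ]
[0.42973983 0.24938476 0.01      ]
shift [ 89.1   3.9 180.8] rv [-0.0003  0.0002 -0.0052] rows 3.2
```

Call:
drive_tool:
  force: 20
  moves:
    - {"x":50,"y":4,"z":0,"rx":0,"ry":0,"rz":-0.005,"fingers":-1}
    - {"x":89,"y":4,"z":30,"rx":0,"ry":0,"rz":-0.005,"fingers":-1}
    - {"x":89,"y":4,"z":80,"rx":0,"ry":0,"rz":-0.005,"fingers":-1}
    - {"x":89,"y":4,"z":130,"rx":0,"ry":0,"rz":-0.005,"fingers":-1}
    - {"x":89,"y":4,"z":170,"rx":0,"ry":0,"rz":-0.005,"fingers":-1}
    - {"x":89,"y":4,"z":180,"rx":0,"ry":0,"rz":-0.005,"fingers":-1}
    - {"x":89,"y":4,"z":180,"rx":0,"ry":0,"rz":-0.005,"fingers":-1}
    - {"x":89,"y":4,"z":180,"rx":0,"ry":0,"rz":-0.005,"fingers":1}
    - {"x":89,"y":4,"z":180,"rx":0,"ry":0,"rz":-0.005,"fingers":1}
    - {"x":89,"y":4,"z":180,"rx":0,"ry":0,"rz":-0.005,"fingers":1}
    - {"x":89,"y":4,"z":180,"rx":0,"ry":0,"rz":-0.005,"fingers":1}
    - {"x":89,"y":4,"z":180,"rx":0,"ry":0,"rz":-0.005,"fingers":1}

```text
time_s: 16.2
tool_pos: [0.4292, 0.2517, 0.0409]
tool_rot: [179.9, 0.0, 97.7]
force: [-2.2, -1.3, 4.4]
grip_width: 0.0678
grasp_force: 19.9
```

```bash
python3 - <<'E'
from h import *
from cell import sensors
o=sensors.get_obs();p=o["tool_pos"];print(p)
go(.4947,-.194,.22,97.6);go(.4947,-.194,p[2]+.016,97.6)
E
```

```text
[0.42920969 0.25168942 0.04092344]
shift [-450.5    5.1 -178.9] rv [0.0011 0.0005 0.0024] rows 7.8
shift [-450.5    4.9  -15.8] rv [0.0011 0.0005 0.0024] rows 7.2
```

Call:
drive_tool:
  moves:
    - {"x":0,"y":0,"z":-40,"rx":0,"ry":0,"rz":0,"fingers":1}
    - {"x":0,"y":0,"z":-90,"rx":0,"ry":0,"rz":0,"fingers":1}
    - {"x":-20,"y":0,"z":-140,"rx":0,"ry":0,"rz":0,"fingers":1}
    - {"x":-70,"y":1,"z":-150,"rx":0,"ry":0,"rz":0,"fingers":1}
    - {"x":-130,"y":1,"z":-150,"rx":0,"ry":0,"rz":0,"fingers":1}
    - {"x":-190,"y":2,"z":-150,"rx":0,"ry":0,"rz":0,"fingers":1}
    - {"x":-250,"y":3,"z":-150,"rx":0,"ry":0,"rz":0,"fingers":1}
    - {"x":-310,"y":3,"z":-150,"rx":0,"ry":0,"rz":0,"fingers":1}
    - {"x":-370,"y":4,"z":-150,"rx":0,"ry":0,"rz":0,"fingers":1}
    - {"x":-420,"y":5,"z":-150,"rx":0,"ry":0,"rz":0,"fingers":1}
    - {"x":-449,"y":5,"z":-150,"rx":0,"ry":0,"rz":0,"fingers":1}
    - {"x":-449,"y":5,"z":-130,"rx":0,"ry":0,"rz":0,"fingers":1}
    - {"x":-449,"y":5,"z":-90,"rx":0,"ry":0,"rz":0,"fingers":1}
    - {"x":-449,"y":5,"z":-55,"rx":0,"ry":0,"rz":0,"fingers":1}
    - {"x":-449,"y":5,"z":-35,"rx":0,"ry":0,"rz":0,"fingers":1}
    - {"x":-449,"y":5,"z":-24,"rx":0,"ry":0,"rz":0,"fingers":1}
    - {"x":-449,"y":5,"z":-20,"rx":0,"ry":0,"rz":0,"fingers":1}
    - {"x":-449,"y":5,"z":-20,"rx":0,"ry":0,"rz":0,"fingers":1}

```text
time_s: 18.45
tool_pos: [0.4946, -0.1926, 0.0606]
tool_rot: [180.0, 0.0, 97.8]
force: [-0.4, -0.2, -1.4]
grip_width: 0.0678
grasp_force: 20.0
```

```bash
python3 - <<'E'
from h import *
go(.485,.305,.25,117)
E
```

```text
shift [ 494.3   57.8 -189.6] rv [ 0.0006  0.0005 -0.3359] rows 8.5
```

Call:
drive_tool:
  moves:
    - {"x":-1,"y":0,"z":2,"rx":0,"ry":0,"rz":0,"fingers":1}
    - {"x":-1,"y":0,"z":4,"rx":0,"ry":0,"rz":0,"fingers":1}
    - {"x":-1,"y":0,"z":4,"rx":0,"ry":0,"rz":0,"fingers":1}
    - {"x":-1,"y":0,"z":4,"rx":0,"ry":0,"rz":0,"fingers":-1}
    - {"x":-1,"y":0,"z":4,"rx":0,"ry":0,"rz":0,"fingers":-1}
    - {"x":-1,"y":0,"z":4,"rx":0,"ry":0,"rz":0,"fingers":-1}
    - {"x":-1,"y":0,"z":4,"rx":0,"ry":0,"rz":0,"fingers":-1}
    - {"x":-1,"y":0,"z":-30,"rx":0,"ry":0,"rz":0,"fingers":-1}
    - {"x":-1,"y":0,"z":-80,"rx":0,"ry":0,"rz":0,"fingers":-1}
    - {"x":-1,"y":0,"z":-140,"rx":0,"ry":0,"rz":0,"fingers":-1}
    - {"x":-1,"y":0,"z":-185,"rx":0,"ry":0,"rz":0,"fingers":-1}

```text
time_s: 19.82
tool_pos: [0.4948, -0.1937, 0.2477]
tool_rot: [179.9, 0.1, 97.7]
force: [0.7, -0.7, -0.3]
grip_width: 0.0866
grasp_force: 0.0
```

Call:
drive_tool:
  moves:
    - {"x":60,"y":7,"z":0,"rx":0,"ry":0,"rz":-0.04,"fingers":-1}
    - {"x":120,"y":14,"z":0,"rx":0,"ry":0,"rz":-0.08,"fingers":-1}
    - {"x":180,"y":21,"z":0,"rx":0,"ry":0,"rz":-0.12,"fingers":-1}
    - {"x":240,"y":28,"z":0,"rx":0,"ry":0,"rz":-0.16,"fingers":-1}
    - {"x":300,"y":35,"z":0,"rx":0,"ry":0,"rz":-0.2,"fingers":-1}
    - {"x":360,"y":42,"z":0,"rx":0,"ry":0,"rz":-0.25,"fingers":-1}
    - {"x":420,"y":50,"z":0,"rx":0,"ry":0,"rz":-0.3,"fingers":-1}
    - {"x":470,"y":56,"z":0,"rx":0,"ry":0,"rz":-0.337,"fingers":-1}
    - {"x":495,"y":58,"z":0,"rx":0,"ry":0,"rz":-0.337,"fingers":-1}
    - {"x":495,"y":58,"z":0,"rx":0,"ry":0,"rz":-0.337,"fingers":-1}
    - {"x":495,"y":58,"z":0,"rx":0,"ry":0,"rz":-0.337,"fingers":-1}

```text
time_s: 21.2
tool_pos: [0.4855, 0.3033, 0.2447]
tool_rot: [-180.0, 0.1, 117.0]
force: [0.6, 0.6, 0.6]
grip_width: 0.0871
grasp_force: 0.0
```

```bash
python3 - <<'E'
from h import *
from cell import sensors
w=grab("w7"); o=sensors.get_obs();print(o["time_s"],o["tool_pos"],o["tool_rot"])
print(wproj(w,[.449,.376,.08]),wproj(w,[.344,.393,.105]))
E
```

```text
21.25 [0.48576942 0.30284188 0.24481719] [-1.79970907e+02  7.55458196e-02  1.16917330e+02]
[327.79781125 133.69597515] [219.95148251  60.02895966]
```

View pics/w7.png

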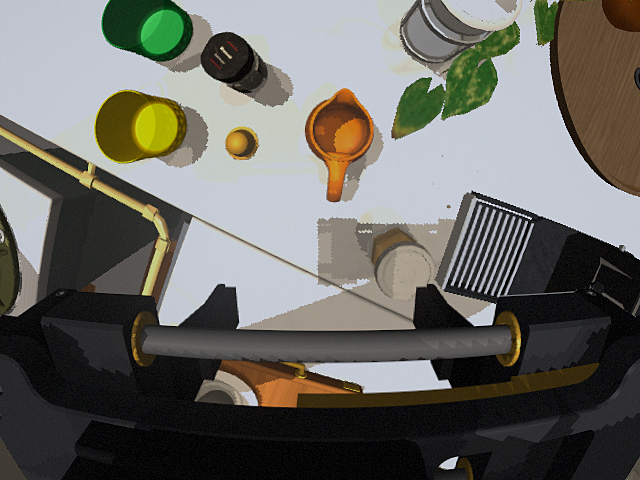

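The jug body is centred at (340,130), with the spout at (344,90) and the handle tip at (334,200), so the fingers are already aligned across it. The shaker is at (238,60) and the leaf tip at (395,136). I check the leaf's height.

```bash
python3 - <<'E'
from h import *
w=dict(np.load("pics/w7.npz"));c=dict(np.load("pics/top0.npz"))
def tri(r1,r2):
    (o1,d1),(o2,d2)=r1,r2;t=np.linalg.lstsq(np.stack([d1,-d2],1),o2-o1,rcond=None)[0];return (o1+d1*t[0]).round(3),(o2+d2*t[1]).round(3)
print("leaf",tri(ray(c,182,206.7),wray(w,395,136)), tri(ray(c,150+45/3.6,165+145/3.6),wray(w,405,85)))
print("shaker",tri(ray(c,150+95/3.6,165+330/3.6),wray(w,233,60)))
b=(wonz(w,306,130,.075)+wonz(w,374,130,.075))/2; b2=wonz(w,340,130,.06);h=wonz(w,334,200,.055);s=wonz(w,344,90,.085)
d=h-s;print(b,b2,h,s,"jug yaw",np.degrees(np.arctan2(d[1],d[0]))+90, "wid",np.linalg.norm(wonz(w,306,130,.06)-wonz(w,374,130,.06)))
d=h-b;L=np.linalg.norm(d[:2]);print(L,np.degrees(np.arctan2(d[1],d[0]))+90)
go(b2[0],b2[1],.041,114)
E
```

```text
leaf (array([0.502, 0.405, 0.044]), array([0.506, 0.405, 0.045])) (array([0.476, 0.416, 0.197]), array([0.474, 0.418, 0.197]))
shaker (array([0.345, 0.401, 0.082]), array([0.346, 0.399, 0.082]))
[0.45677385 0.3840192  0.075     ] [0.45714146 0.38430472 0.06      ] [0.48218627 0.32401059 0.055     ] [0.44404791 0.41512314 0.085     ] jug yaw 22.713464228780268 wid 0.0611562802274606
0.06516766693915353 22.951664613377616
shift [ 85.9  11.5 203.7] rv [-0.0005  0.0013  0.0509] rows 3.5
```

```bash
python3 - <<'E'
from h import *
w=dict(np.load("pics/w7.npz"));c=dict(np.load("pics/top0.npz"))
def tri(r1,r2):
    (o1,d1),(o2,d2)=r1,r2;t=np.linalg.lstsq(np.stack([d1,-d2],1),o2-o1,rcond=None)[0];return (o1+d1*t[0]).round(3),(o2+d2*t[1]).round(3)
# green masks -> endpoints
for n,im,x0,x1,y0,y1 in [("top",c["image"],148,190,180,215),("w",w["image"],385,505,10,145)]:
    hs=cv2.cvtColor(im,cv2.COLOR_RGB2HSV);m=((hs[:,:,0]>30)&(hs[:,:,0]<85)&(hs[:,:,1]>70)).astype(np.uint8)[y0:y1,x0:x1]
    nn,l,s,cc=cv2.connectedComponentsWithStats(m)
    for i in range(1,nn):
        if s[i,4]>30:
            ys,xs=np.where(l==i); k=xs.argmin(),xs.argmax(),ys.argmin(),ys.argmax(); print(n,s[i,4],(cc[i]+[x0,y0]).round(1),[(int(xs[j]+x0),int(ys[j]+y0)) for j in k])
print(tri(ray(c,150+42/3.6,165+128/3.6),wray(w,443,82)))
E
```

```text
top 360 [161.  196.5] [(148, 186), (179, 205), (149, 185), (166, 208)]
w 5022 [453.1  86.7] [(396, 114), (504, 28), (504, 28), (403, 135)]
(array([ 0.558,  0.532, -0.156]), array([ 0.564,  0.534, -0.154]))
```

```bash
python3 - <<'E'
from h import *
w=dict(np.load("pics/w7.npz"));c=dict(np.load("pics/top0.npz"))
def tri(r1,r2):
    (o1,d1),(o2,d2)=r1,r2;t=np.linalg.lstsq(np.stack([d1,-d2],1),o2-o1,rcond=None)[0];return (o1+d1*t[0]).round(3),(o2+d2*t[1]).round(3)
for a,b in [((179.5,206),(395,137)),((166,208),(397,112)),((180,221.5),(340,130))]: print(tri(ray(c,*a),wray(w,*b)))
for z in (.04,.08,.12,.16): print(z,[ (wonz(w,*q,z)[:2]).round(3) for q in [(395,137),(397,112),(412,80),(440,118),(445,85)]])
print("TCP"); go(.459,.384,.047,90); go(.459,.384,.15,90)
E
```

```text
(array([0.495, 0.4  , 0.09 ]), array([0.499, 0.4  , 0.09 ]))
(array([0.467, 0.404, 0.205]), array([0.475, 0.401, 0.206]))
(array([0.445, 0.388, 0.116]), array([0.456, 0.382, 0.116]))
0.04 [array([0.507, 0.404]), array([0.498, 0.427]), array([0.496, 0.462]), array([0.538, 0.443]), array([0.527, 0.476])]
0.08 [array([0.501, 0.4  ]), array([0.492, 0.421]), array([0.491, 0.452]), array([0.528, 0.435]), array([0.518, 0.464])]
0.12 [array([0.494, 0.397]), array([0.487, 0.414]), array([0.486, 0.442]), array([0.518, 0.427]), array([0.51 , 0.452])]
0.16 [array([0.488, 0.393]), array([0.482, 0.408]), array([0.48 , 0.432]), array([0.508, 0.419]), array([0.501, 0.441])]
TCP
shift [ 84.7  13.  197.7] rv [-2.000e-04  1.400e-03  4.698e-01] rows 3.4
shift [84.6 12.9 94.7] rv [-2.000e-04  1.400e-03  4.698e-01] rows 2.5
```

Call:
drive_tool:
  moves:
    - {"x":40,"y":6,"z":15,"rx":0,"ry":0,"rz":0.15,"fingers":-1}
    - {"x":85,"y":13,"z":35,"rx":0,"ry":0,"rz":0.3,"fingers":-1}
    - {"x":85,"y":13,"z":35,"rx":0,"ry":0,"rz":0.47,"fingers":-1}
    - {"x":85,"y":13,"z":35,"rx":0,"ry":0,"rz":0.47,"fingers":-1}
    - {"x":85,"y":13,"z":35,"rx":0,"ry":0,"rz":0.47,"fingers":-1}

```text
time_s: 21.88
tool_pos: [0.4593, 0.3846, 0.2103]
tool_rot: [179.9, 0.0, 90.1]
force: [0.8, -0.2, 0.2]
grip_width: 0.0873
grasp_force: 0.0
```

```bash
python3 - <<'E'
from h import *
from cell import sensors
w=grab("w8"); o=sensors.get_obs();print(o["time_s"],o["tool_pos"],o["tool_rot"])
for z in (.04,.08,.12): print(z,wproj(w,wonz(dict(np.load("pics/w7.npz")),395,137,z)))
E
```

```text
21.925 [0.4592405  0.38481336 0.2103489 ] [1.79943317e+02 2.50801978e-02 9.00878043e+01]
0.04 [380.01695574 204.00137978]
0.08 [379.04165173 217.37626619]
0.12 [377.70225712 234.82851708]
```

View pics/w8.png

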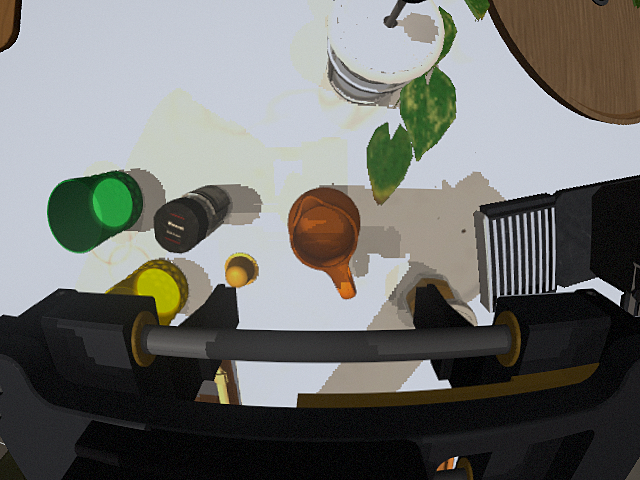

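The jug rim is at (324,228), the leaf tip at (380,203), which puts it low at about z 0.04, and the shaker cap at (178,228). The French press is at (390,40).

```bash
python3 - <<'E'
from h import *
a=dict(np.load("pics/w7.npz"));b=dict(np.load("pics/w8.npz"))
def tri(r1,r2):
    (o1,d1),(o2,d2)=r1,r2;t=np.linalg.lstsq(np.stack([d1,-d2],1),o2-o1,rcond=None)[0];return (o1+d1*t[0]).round(3),(o2+d2*t[1]).round(3)
for n,p,q in [("tip",(395,137),(380,203)),("edge",(397,110),(367,150)),("A top",(412,80),(378,126)),("leaf2 tip",(445,118),(418,160)),("shaker",(233,58),(177,230)),("jug",(340,130),(324,228)),("spout",(344,91),(311,191)),("handle",(334,200),(348,298))]: print(n,tri(wray(a,*p),wray(b,*q)))
E
```

```text
tip (array([0.508, 0.404, 0.037]), array([0.508, 0.404, 0.037]))
edge (array([ 0.513,  0.448, -0.082]), array([ 0.508,  0.448, -0.082]))
A top (array([ 0.502,  0.474, -0.007]), array([ 0.51 ,  0.475, -0.006]))
leaf2 tip (array([0.541, 0.445, 0.046]), array([0.539, 0.445, 0.046]))
shaker (array([0.356, 0.398, 0.114]), array([0.351, 0.399, 0.116]))
jug (array([0.457, 0.385, 0.051]), array([0.458, 0.385, 0.051]))
spout (array([0.444, 0.418, 0.058]), array([0.447, 0.418, 0.058]))
handle (array([0.481, 0.326, 0.068]), array([0.479, 0.326, 0.068]))
```

```bash
python3 - <<'E'
from h import *
go(.461,.385,.0535,90)
E
```

```text
shift [  0.3   1.6 156.9] rv [0.001  0.0004 0.0015] rows 2.5
```

Call:
drive_tool:
  force: 12
  moves:
    - {"x":0,"y":2,"z":50,"rx":0,"ry":0,"rz":0,"fingers":-1}
    - {"x":0,"y":2,"z":100,"rx":0,"ry":0,"rz":0,"fingers":-1}
    - {"x":0,"y":2,"z":130,"rx":0,"ry":0,"rz":0,"fingers":-1}
    - {"x":0,"y":2,"z":148,"rx":0,"ry":0,"rz":0,"fingers":-1}
    - {"x":0,"y":2,"z":156,"rx":0,"ry":0,"rz":0,"fingers":-1}
    - {"x":0,"y":2,"z":157,"rx":0,"ry":0,"rz":0,"fingers":-1}
    - {"x":0,"y":2,"z":157,"rx":0,"ry":0,"rz":0,"fingers":-1}

```text
time_s: 22.8
tool_pos: [0.4607, 0.3868, 0.0542]
tool_rot: [179.9, -0.1, 90.1]
force: [-1.0, 0.8, 1.0]
grip_width: 0.0869
grasp_force: 0.0
```

Call:
drive_tool:
  moves:
    - {"x":-1.5,"y":-1,"z":0,"rx":0,"ry":0,"rz":0,"fingers":0}
    - {"x":-1.5,"y":-1,"z":0,"rx":0,"ry":0,"rz":0,"fingers":1}
    - {"x":-1.5,"y":-1,"z":0,"rx":0,"ry":0,"rz":0,"fingers":1}
    - {"x":-1.5,"y":-1,"z":0,"rx":0,"ry":0,"rz":0,"fingers":1}
    - {"x":-1.5,"y":-1,"z":0,"rx":0,"ry":0,"rz":0,"fingers":1}
    - {"x":-1.5,"y":-1,"z":0,"rx":0,"ry":0,"rz":0,"fingers":1}
    - {"x":-1.5,"y":-1,"z":-25,"rx":0,"ry":0,"rz":0,"fingers":1}
    - {"x":-1.5,"y":-1,"z":-50,"rx":0,"ry":0,"rz":0,"fingers":1}
    - {"x":-1.5,"y":-1,"z":-50,"rx":0,"ry":0,"rz":0,"fingers":1}

```text
time_s: 23.92
tool_pos: [0.4602, 0.3856, 0.1044]
tool_rot: [179.8, -0.1, 90.1]
force: [-0.1, 0.3, -1.6]
grip_width: 0.0619
grasp_force: 11.8
```

```bash
python3 - <<'E'
from h import *
go(.588,-.077,.20,75); go(.588,-.077,.063,75)
E
```

```text
shift [-462.6  127.3  -96.2] rv [ 0.0028 -0.0024  0.2636] rows 7.8
shift [-462.9  126.9   40.8] rv [ 0.0028 -0.0024  0.2636] rows 7.7
```

Call:
drive_tool:
  moves:
    - {"x":0,"y":0,"z":-50,"rx":0,"ry":0,"rz":0,"fingers":1}
    - {"x":-20,"y":5,"z":-96,"rx":0,"ry":0,"rz":0,"fingers":1}
    - {"x":-70,"y":19,"z":-96,"rx":0,"ry":0,"rz":0.05,"fingers":1}
    - {"x":-125,"y":34,"z":-96,"rx":0,"ry":0,"rz":0.1,"fingers":1}
    - {"x":-180,"y":50,"z":-96,"rx":0,"ry":0,"rz":0.15,"fingers":1}
    - {"x":-235,"y":65,"z":-96,"rx":0,"ry":0,"rz":0.2,"fingers":1}
    - {"x":-290,"y":80,"z":-96,"rx":0,"ry":0,"rz":0.25,"fingers":1}
    - {"x":-345,"y":95,"z":-96,"rx":0,"ry":0,"rz":0.264,"fingers":1}
    - {"x":-400,"y":110,"z":-96,"rx":0,"ry":0,"rz":0.264,"fingers":1}
    - {"x":-440,"y":121,"z":-96,"rx":0,"ry":0,"rz":0.264,"fingers":1}
    - {"x":-463,"y":127,"z":-96,"rx":0,"ry":0,"rz":0.264,"fingers":1}
    - {"x":-463,"y":127,"z":-80,"rx":0,"ry":0,"rz":0.264,"fingers":1}
    - {"x":-463,"y":127,"z":-40,"rx":0,"ry":0,"rz":0.264,"fingers":1}
    - {"x":-463,"y":127,"z":0,"rx":0,"ry":0,"rz":0.264,"fingers":1}
    - {"x":-463,"y":127,"z":25,"rx":0,"ry":0,"rz":0.264,"fingers":1}
    - {"x":-463,"y":127,"z":35,"rx":0,"ry":0,"rz":0.264,"fingers":1}
    - {"x":-463,"y":127,"z":38,"rx":0,"ry":0,"rz":0.264,"fingers":1}
    - {"x":-463,"y":127,"z":38,"rx":0,"ry":0,"rz":0.264,"fingers":1}

```text
time_s: 26.18
tool_pos: [0.5876, -0.0774, 0.0658]
tool_rot: [179.9, -0.0, 75.0]
force: [0.4, 0.2, -1.0]
grip_width: 0.0622
grasp_force: 11.8
```

```bash
python3 - <<'E'
from h import *
from cell import vision,sensors
w=grab("w9"); print(sensors.get_obs()["tool_pos"])
s=vision.read_camera("side"); np.savez("pics/side1.npz",**s)
a=cv2.resize(w["image"],(480,360)); b=cv2.resize(s["image"][200:300,260:430],(320,188))
im=np.zeros((360,800,3),np.uint8); im[:,:480]=a; im[:188,480:]=b; cv2.imwrite("pics/m1.png",im[:,:,::-1])
E
```

```text
[ 0.5877699  -0.07772323  0.06609082]
```

View pics/m1.png

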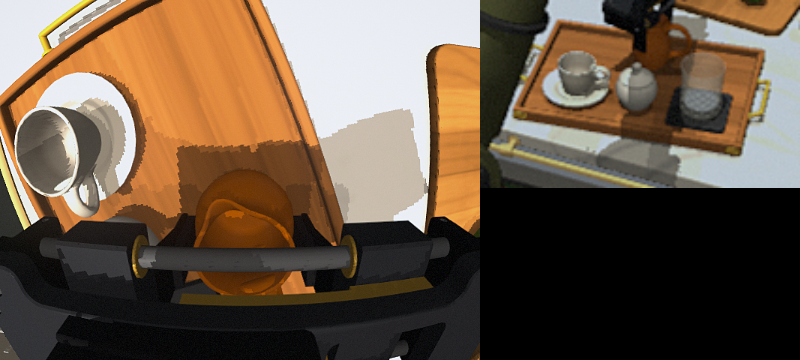

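The side view shows the cup on the saucer, the sugar bowl between, the glass on the coaster and the held jug with its handle to the right. I lower 3 mm and release.

Call:
drive_tool:
  moves:
    - {"x":0,"y":0,"z":2,"rx":0,"ry":0,"rz":0,"fingers":1}
    - {"x":0,"y":0,"z":3,"rx":0,"ry":0,"rz":0,"fingers":1}
    - {"x":0,"y":0,"z":3.5,"rx":0,"ry":0,"rz":0,"fingers":1}
    - {"x":0,"y":0,"z":3.5,"rx":0,"ry":0,"rz":0,"fingers":0.1}
    - {"x":0,"y":0,"z":3.5,"rx":0,"ry":0,"rz":0,"fingers":-1}
    - {"x":0,"y":0,"z":3.5,"rx":0,"ry":0,"rz":0,"fingers":-1}
    - {"x":0,"y":0,"z":3.5,"rx":0,"ry":0,"rz":0,"fingers":-1}
    - {"x":0,"y":0,"z":3.5,"rx":0,"ry":0,"rz":0,"fingers":-1}
    - {"x":0,"y":0,"z":-30,"rx":0,"ry":0,"rz":0,"fingers":-1}
    - {"x":0,"y":0,"z":-80,"rx":0,"ry":0,"rz":0,"fingers":-1}
    - {"x":0,"y":0,"z":-130,"rx":0,"ry":0,"rz":0,"fingers":-1}
    - {"x":-60,"y":0,"z":-180,"rx":0,"ry":0,"rz":0,"fingers":-1}
    - {"x":-120,"y":0,"z":-180,"rx":0,"ry":0,"rz":0,"fingers":-1}
    - {"x":-180,"y":0,"z":-180,"rx":0,"ry":0,"rz":0,"fingers":-1}
    - {"x":-180,"y":0,"z":-180,"rx":0,"ry":0,"rz":0,"fingers":-1}
    - {"x":-180,"y":0,"z":-180,"rx":0,"ry":0,"rz":0,"fingers":-1}

```text
time_s: 28.28
tool_pos: [0.5401, -0.2522, 0.2449]
tool_rot: [-180.0, -0.0, 74.9]
force: [0.5, 0.2, 0.6]
grip_width: 0.0868
grasp_force: 0.0
```

```bash
python3 - <<'E'
from h import *
from cell import sensors
w=grab("w10"); o=sensors.get_obs();print(o["time_s"],o["tool_pos"],o["tool_rot"])
for n,X in dict(cup=(.4705,.012,.068),sug=(.4825,-.0905,.086),gl=(.4947,-.194,.104),jug=(.588,-.077,.093)).items(): print(n,wproj(w,X).round())
E
```

```text
28.325 [ 0.54073215 -0.25056956  0.24497169] [-1.79996051e+02 -6.02944083e-02  7.50557643e+01]
cup [182. -16.]
sug [211.  69.]
gl [252. 180.]
jug [326.  16.]
```

View pics/w10.png

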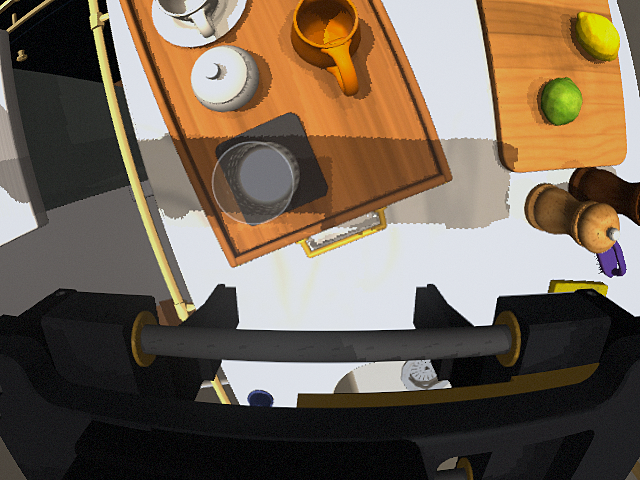

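All four stand upright: the glass rim is at (255,182) on the coaster, the sugar knob at (211,70) and the jug at (326,20) with its handle at (350,93) pointing right. One last numeric check covers the cup centring and jug angle.

```bash
python3 - <<'E'
from h import *
w=dict(np.load("pics/w4.npz")); hs=cv2.cvtColor(w["image"],cv2.COLOR_RGB2HSV); m=(hs[:,:,1]>110).astype(np.uint8)
c0=np.array([326,136.]);Q=[]
for a in np.radians(list(range(-215,35,5))):   # upper arc, past the handle
    for r in np.arange(50,80,.5):
        u,v=c0+r*np.array([np.cos(a),np.sin(a)])
        if m[int(round(v)),int(round(u))]: Q.append(wonz(w,u,v,.0205)[:2]);break
Q=np.array(Q); s=np.linalg.lstsq(np.c_[2*Q,np.ones(len(Q))],(Q**2).sum(1),rcond=None)[0]
r=np.sqrt(s[2]+s[0]**2+s[1]**2); print("saucer",s[:2],"r",r,"resid",np.abs(np.linalg.norm(Q-s[:2],axis=1)-r).max())
d=Ro.from_euler("z",-7.5,degrees=True).apply(np.r_[np.array([.47155,.0083])-s[:2],0]);print("cup-saucer in tray axes mm",d*1000)
x=dict(np.load("pics/w10.npz")); j=wonz(x,326,20,.08);h=wonz(x,350,93,.063)
d=h-j;print("jug",j,h,"yaw",np.degrees(np.arctan2(d[1],d[0]))+90,np.linalg.norm(d[:2]))
print("sugar",wonz(x,211,70,.085),"glass",wonz(x,254.5,182,.104))
E
```

```text
saucer [0.47030983 0.01176612] r 0.05488977365931194 resid 0.0005368997830341032
cup-saucer in tray axes mm [ 0.77713786 -3.59833817  0.        ]
jug [ 0.5877753  -0.07638494  0.08      ] [ 0.59173408 -0.14342944  0.063     ] yaw 3.3792197479128276 0.06716127930065137
sugar [ 0.48212924 -0.09134421  0.085     ] glass [ 0.49607522 -0.19594987  0.104     ]
```

```bash
python3 -c "
from cell import workorder
print(workorder.sign_off())"
```

```text
the job is handed in; nothing more can be done
None
```

The tray is laid and handed in at about 28 s of the 93 s allowed. My last camera checks put all four pieces within tolerance, with the cup about 3.6 mm off the saucer's centre (limit 8 mm); the sign-off returned no verdict.

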